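# Start the pearl polisher in second gear

## Robot

A 7-joint arm with a two-finger parallel gripper is mounted at the origin on a cart in front of the work surface, level with it; the furniture and walls round the work are solid. World frame = base frame: x ahead of the robot, y to its left, z up, the work surface at z = 0. Lengths are in m, angles in rad, forces in N, time in s.
With the tool pointing down it reaches from about 0.4 to 0.85 m from the base axis. Payload 4.5 kg.
Tool frame: the origin (TCP) lies at the very end of the fingers, on their centre line; the grasp point (between the pads) lies 19 mm behind it (r.grip_depth is the z of the grasp point in the tool frame, in m); z points along the fingers, y is the line along which they close (so a half turn about z gives the same grasp; the last joint's range is limited). The gripper opens to 88 mm and grips with 3 to 60 N. Pads are 18 mm wide; open, the fingers measure 123 mm over their backs; the gripper's body (75 mm by 187 mm) begins 45 mm behind the grasp point.
Start: joints at [1.134, 0.689, -0.195, 1.565, 0.157, 0.902, -0.215], TCP at [0.284, -0.557, 0.207] pointing down, gripper open.
Joint ranges: [-3.01, 3.01], [-0.46, 2.08], [-1.47, 1.51], [0.13, 2.56], [-1, 4.14], [0.04, 2.09], [-2.66, 2.66]. Speed limits (rad/s): [2.57, 2.57, 3.14, 3.14, 3.14, 3.14, 3.14].

## Interface

Orientations are given as a unit quaternion [x, y, z, w].
In Python, from plant import r gives the robot as it stands.
- The arm moves only by the shell command python3 steer.py [FORCE], which reads ROWS from standard input. ROWS is one flat JSON list of numbers that holds 1 to 10 rows one after another, with no inner brackets; each row has 7 numbers: the opening from 0.0 (shut) to 1.0 (fully open), then dx, dy, dz in m, then a rotation vector rx, ry, rz in rad; each row is the pose to reach, as a shift and turn from the pose commanded when the command began, along the tool's axes at that moment; what a row does not reach only later rows make up. A row lasts 1/10 s, in which the tool goes at most 0.05 m and 0.15 rad, less where a joint would pass 70% of its speed; a pose out of reach is approached as far as the arm can. The fingers move at their own pace and stop on an object; FORCE is the grip in N (left out, the last holds). Time passes only in rows, so rows that do not move let the fingers close. It prints the time, the measured TCP pose, the force, the opening and the grip force at its end. Input that does not fit is refused with a message, and nothing moves.
- r.get_state(): the state, without advancing time (a new reading comes with each control period).
- r.snapshot(name): name is "scene" or "top" or "wrist"; returns the picture (420x560x3 uint8, red, green, blue); there is no depth.
- r.camera_params(name): a dict with "fx", "fy", "cx", "cy" (pixels), "k1" (the pictures are not rectified: a ray, as slopes to the right and down, at radius r is drawn at 1 + k1 r^2 times it, then the intrinsics apply), "rvec" (rotation vector, rad) and "tvec" (3), from world to camera coordinates, as OpenCV has them. Camera axes: x right, y down, z forward; pixel columns grow to the right and rows downward; lengths in m; the calibration is good to about 2 mm. A picture is of the moment at which its call begins: read the wrist's pose just before it. camera_params takes no time and is no camera call; for the wrist camera it gives the pose at the moment of the call.
- r.finish_job(): hands the job in; it is judged then, once.
The state is a dict: "clock": time; "q": joint angles; "qd": joint speeds; "joint_torque": joint torques, N m; "tool_pos": TCP position; "eef_rot": TCP orientation; "contact_force": force on the tool from outside, world axes, zero at the start; "moment": the same for the moment, N m; "opening": opening from 0.0 (shut) to 1.0 (fully open); "finger_force": force on a finger pad.
Only numpy, scipy, OpenCV 4.12 (cv2) and the standard library are available. Lean on these libraries where they do the work, as an engineer would, in place of code of your own. Each camera call takes 0.05 s, during which the arm holds its last target. There are 200 camera calls.

## Task

Get the barrel polisher on the bench running in second gear: first push its clear drum guard fully shut, then push the red-knobbed gear lever away from neutral, past the first notch, until it sits against the second stop and stays there, and only then press the green start button all the way down and let go. Do it all by pushing and pressing with the fingertips: do not grip the gear knob or the guard, do not press the red stop button, and leave the jars, dish, dropper bottle, wooden block and tweezers where they are.

Things in the scene. Friction and masses are not known exactly. Their poses are not given: they have to be found in the camera images.
- polisher: Bench barrel polisher, blue base 170 x 380 x 45 mm (x, y, z), fixed to the bench. Origin under the centre of the base; x axis to its back (within 0.2 rad of world x), y to its left, z up. From left to right: grey switch box (two buttons, y = +155 mm), blue drum under its hinged clear guard (y = +38), grey gearbox with lever (y = -83), small finned motor (to y = -190, top 112 mm high)
- guard (a joint): Hinge of the clear guard, the lid over the drum chamber, rad: 0 fully shut, 0.6 to 1.0 (raised) at the start, limit 1.3. The hinge line runs along the polisher's y at its back. Hinge friction (0.35 N m) holds it at any angle, so it must be pushed all the way down; pressing straight down on its outside 55 to 70 mm in front of the hinge line shuts it from any angle with 4 to 12 N
- guard_hinge (a point): Point on the guard's hinge line at mid width, 168 mm above the bench, 77 mm behind the polisher's centre; does not move. The guard is 150 mm wide, 4 mm clear sheet edged in yellow. Shut, its flat top runs 128 mm forward from the hinge line, upper face 170 mm above the bench, then bends down to its front edge, 150 mm forward and 128 mm high. Open at 1.0 it reaches up to 300 mm
- guard_lip (a point): Centre of the top of the black lip (20 x 90 x 8 mm) on the guard's free front edge, 160 mm in front of the hinge line and 138 mm above the bench when shut; moves with the guard
- gear (a joint): Gear lever, rad: 0 neutral (leaning 23 degrees to the front), 0.4 first notch (upright, one red dot), 0.8 second stop (leaning 23 degrees to the back, two red dots). Swings to the back along the polisher's x. A spring roller on a notched quadrant pulls it into these three places; humps at 0.2 and 0.6, and let go before a hump it drops back. Needs 4 to 15 N at the knob. Hard stops at 0 and 0.8
- gear_knob (a point): Centre of the red ball knob, 30 mm diameter, on the lever 130 mm above its pivot; 170 mm above the bench at neutral and second stop, 180 mm at the first notch. Moves with the lever, about 101 mm in all
- gear_pivot (a point): Pivot of the gear lever, in its plane of swing, 50 mm above the bench; does not move. The gearbox round it is 150 x 75 mm with its top 96 mm above the bench; a steel quadrant beside the lever reaches 121 mm
- start (a joint): Green start button, m: 0 up, 0.006 fully down; sprung, fully down takes 5 N, it comes up again when let go
- start_top (a point): Centre of the top of the green start button (28 mm diameter, 125 mm above the bench, pressed straight down), the rear one on the switch box, whose top is 102 mm above the bench; it moves with the button
- stop (a joint): Red stop button, m: 0 up, 0.006 fully down; sprung; not to be pressed
- stop_top (a point): Centre of the top of the red stop button (28 mm diameter, 125 mm above the bench), 65 mm in front of the start button
- jar_red: Small clear jar with red lid, 43 mm diameter, 44 mm high, left of the polisher; origin at the centre of its underside; to be left alone
- jar_white: Small clear jar with white lid, 49 mm diameter, 52 mm high, left of the polisher; origin at the centre of its underside; to be left alone
- pearl_dish: White sorting dish of pearls, 66 mm diameter, 13 mm high, right of the polisher; origin at the centre of its underside; to be left alone
- dropper: Brown dropper bottle, 33 mm diameter, 102 mm high, right of the polisher; origin at the centre of its underside; to be left alone
- wood_rest: Grooved hardwood block, 85 x 44 x 30 mm, to the left; origin at the centre of its underside; to be left alone
- tweezers: Steel tweezers lying flat, 16 x 143 x 9 mm, to the left; origin at the centre of the underside; to be left alone

How it is judged:
By the outcome, as a careful person would: the job done as asked, in the order asked, and still so for the second after the job is handed in, with the robot touching nothing.
It also fails if it takes over 45 s, if anything falls off the work surface, if the arm or the gripper's body presses on something with over 40 N, if the wrist force passes 120 N, or if a joint passes its speed limit or range.

## Working session

There is one attempt and no reset: what is moved stays moved. The work goes in short steps, Python scripts to look and compute and a shell command to move; the robot and the scene stay as the last step left them, time stands still between calls to the robot, and variables do not carry over. Pictures are saved under pics/ and viewed, at most 10 in all, crops included, and the job is handed in when it is done.

```bash
ls; mkdir -p pics
python3 - <<'E'
from plant import r
import cv2
for n in("scene","top"):
    im=r.snapshot(n); cv2.imwrite(f"pics/{n}0.png",im[:,:,::-1]); print(n,r.camera_params(n))
s=r.get_state();print(s)
E
```

```text
pics
plant.py
steer.py
scene {'fx': 507.11176747775244, 'fy': 507.11176747775244, 'cx': 279.95437332786673, 'cy': 213.764541695924, 'k1': -0.1326322795108941, 'rvec': array([ 0.77291291, -2.24359746,  1.43194591]), 'tvec': array([0.47058917, 0.18636154, 1.47248771])}
top {'fx': 540.3366120170442, 'fy': 540.3366120170442, 'cx': 279.3238635533635, 'cy': 209.7749241004103, 'k1': -0.16087079247415212, 'rvec': array([ 2.14411237, -2.08945073,  0.19407081]), 'tvec': array([0.12779542, 0.52663639, 1.53213903])}
{'clock': 0.1, 'q': array([ 1.13378803,  0.68984594, -0.19455211,  1.56620596,  0.15730071,
        0.90250125, -0.21510416]), 'qd': array([ 2.32618958e-03, -2.50290241e-03,  1.33414527e-03, -3.34594098e-03,
        1.59873174e-05,  1.46695174e-03,  8.46794902e-05]), 'joint_torque': array([-2.79492291e-03, -5.28503680e+01, -1.27135735e+00, -1.53839314e+01,
       -5.25608473e-02,  1.99877526e-03,  4.65710832e-05]), 'tool_pos': array([ 0.28320851, -0.55648368,  0.20673397]), 'eef_rot': array([ 9.72409000e-01,  2.33281208e-01, -2.30862782e-04, -7.49282414e-04]), 'contact_force': array([-0.00743759, -0.00872542, -0.37683013]), 'moment': array([ 0.05341276,  0.02039316, -0.01653508]), 'finger_force': 0.0, 'opening': 0.9991115446272333}
```

View pics/scene0.png

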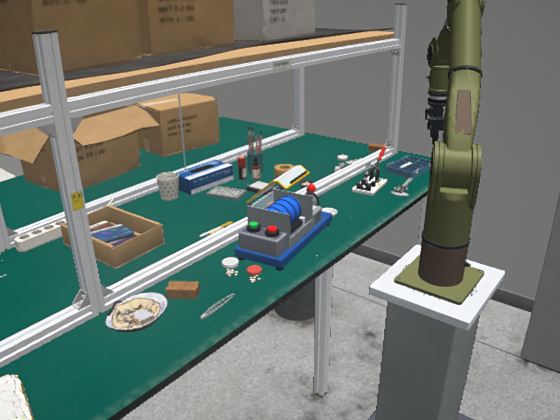

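View pics/top0.png

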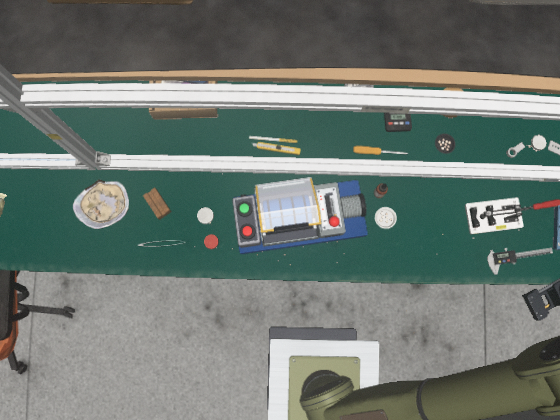

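The scene view shows green start at about (253,225), red stop at (271,231), red knob at (311,187), and the guard raised with yellow edges near (292,178). In the top view these are green (244,209), red stop (247,231) and knob (334,221), with the guard at x 257–318, y 180–235. I'll triangulate these next.

```bash
cat > h.py <<'E'
import numpy as np, cv2
from plant import r
from scipy.spatial.transform import Rotation as R
def ray(p,c):
    d=np.array([(p[0]-c["cx"])/c["fx"],(p[1]-c["cy"])/c["fy"]]); u=d.copy()
    for _ in range(20): u=d/(1+c["k1"]*(u@u))
    M=R.from_rotvec(c["rvec"]).as_matrix(); v=M.T@np.array([*u,1]); return -M.T@c["tvec"],v/np.linalg.norm(v)
def tri(p,q,a,b):
    o,v=ray(p,a);O,V=ray(q,b); s=np.linalg.lstsq(np.c_[v,-V],O-o,rcond=None)[0]
    A=o+s[0]*v;B=O+s[1]*V; return (A+B)/2,np.linalg.norm(A-B)
def plane(p,c,z):
    o,v=ray(p,c); return o+v*(z-o[2])/v[2]
def proj(P,c):
    X=R.from_rotvec(c["rvec"]).apply(P)+c["tvec"]; u=X[:2]/X[2]; u=u*(1+c["k1"]*(u@u)); return u*[c["fx"],c["fy"]]+[c["cx"],c["cy"]]
def blobs(im,col,roi,amin=8):
    h=cv2.cvtColor(im,cv2.COLOR_RGB2HSV);H,S,V=[h[:,:,i].astype(int) for i in range(3)]
    m={"red":((H<8)|(H>172))&(S>170)&(V>90),"green":(H>50)&(H<75)&(S>180)&(V>110),"yellow":(H>18)&(H<32)&(S>130)&(V>120)}[col]
    x0,y0,x1,y1=roi;k=np.zeros_like(m);k[y0:y1,x0:x1]=1;m=(m&k).astype(np.uint8)
    n,l,s,c=cv2.connectedComponentsWithStats(m); return [(c[i].round(1),s[i]) for i in range(1,n) if s[i][4]>=amin],m
E
python3 - <<'E'
from h import *
ims={n:cv2.imread(f"pics/{n}0.png")[:,:,::-1].copy() for n in("scene","top")}
for n,roi in(("scene",(230,160,340,270)),("top",(225,165,380,260))):
    for c in("red","green","yellow"): print(n,c,[(list(a),list(b)) for a,b in blobs(ims[n],c,roi)[0]])
a=cv2.resize(ims["scene"][155:275,225:345],None,fx=5,fy=5,interpolation=2)
b=cv2.resize(ims["top"][165:260,225:375],None,fx=5,fy=5,interpolation=2)
cv2.imwrite("pics/c1.png",a[:,:,::-1]);cv2.imwrite("pics/c2.png",b[:,:,::-1])
E
```

```text
scene red [([np.float64(311.0), np.float64(187.5)], [np.int32(308), np.int32(184), np.int32(7), np.int32(8), np.int32(42)]), ([np.float64(271.9), np.float64(228.5)], [np.int32(268), np.int32(226), np.int32(9), np.int32(6), np.int32(49)])]
scene green [([np.float64(253.2), np.float64(223.7)], [np.int32(250), np.int32(222), np.int32(8), np.int32(5), np.int32(28)])]
scene yellow [([np.float64(281.2), np.float64(184.5)], [np.int32(248), np.int32(171), np.int32(62), np.int32(31), np.int32(122)])]
top red [([np.float64(334.4), np.float64(221.4)], [np.int32(330), np.int32(217), np.int32(9), np.int32(9), np.int32(42)]), ([np.float64(245.4), np.float64(227.8)], [np.int32(243), np.int32(226), np.int32(7), np.int32(5), np.int32(14)])]
top green []
top yellow [([np.float64(262.1), np.float64(221.3)], [np.int32(258), np.int32(203), np.int32(16), np.int32(29), np.int32(46)]), ([np.float64(319.0), np.float64(216.5)], [np.int32(319), np.int32(213), np.int32(1), np.int32(8), np.int32(8)]), ([np.float64(315.7), np.float64(223.4)], [np.int32(310), np.int32(222), np.int32(11), np.int32(3), np.int32(13)])]
```

View pics/c1.png

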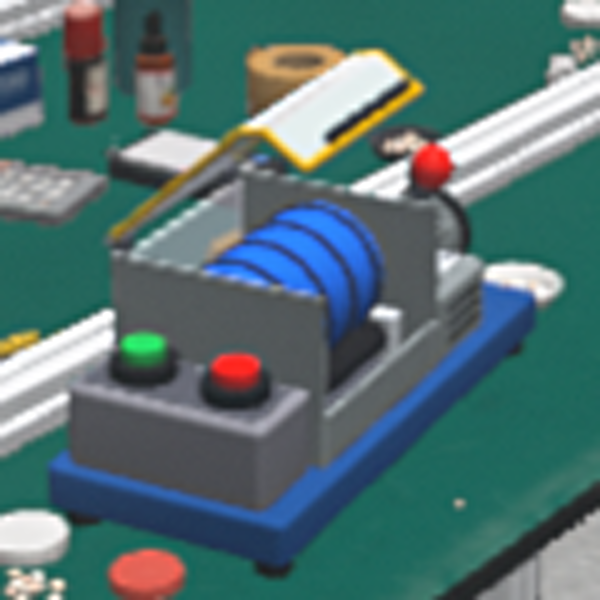

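View pics/c2.png

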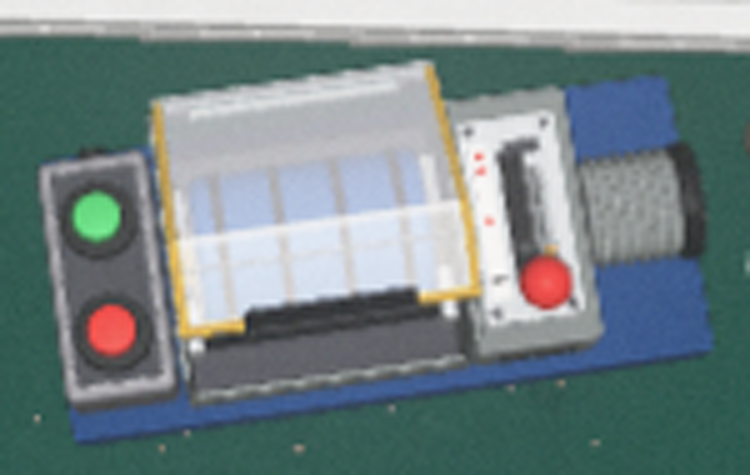

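The crops show, in full-image pixels:

| Point | Scene | Top |
|---|---|---|
| Green start | (254,224) | (244.4,208.4) |
| Red stop | (272.2,228.6) | (247.2,231) |
| Gear knob | (311.4,188) | (334.2,221.2) |
| Guard lip | (299,176.6) | (291.4,226.6) |
| Guard hinge, left corner | (248.6,202) | (255.4,185.4) |

The guard is open and the lever is in neutral.

Run:
```python
from h import *
np.set_printoptions(precision=4,suppress=True)
S=r.camera_params("scene");T=r.camera_params("top")
P={}
for n,p,q in(("start",(254,224),(244.3,208.3)),("stop",(272.1,228.5),(247.1,230.9)),("knob",(311.3,187.8),(334.2,221.2)),("lip",(299,176.6),(291.4,226.6)),("hingeL",(248.6,202),(255.3,185.3))):
    P[n],e=tri(p,q,S,T); print(n,P[n],round(e*1e3,1),"mm")
print("hL,hR plane",plane((255.3,185.3),T,.168),plane((311,178),T,.168))
st=plane((244.3,208.3),T,.125);so=plane((247.1,230.9),T,.125);kn=plane((334.2,221.2),T,.170)
print("plane",st,so,kn); d=st-so;print("dist",np.linalg.norm(d))
# yaw from start-knob baseline: polisher-frame: start y=155, knob y=-83 , knob x vs start x unknown
print("stop->start yaw",np.arctan2(d[1],d[0]))
h=plane((255.3,185.3),T,.168)-plane((311,178),T,.168);print("hinge yaw",np.arctan2(-h[0],h[1]),np.linalg.norm(h))
b=[plane(p,T,.045) for p in((240,253),(366.8,235.2))];e=b[0]-b[1];print("base front",b,np.arctan2(-e[0],e[1]),np.linalg.norm(e))
for n in("scene","top"):print(n,"cam",ray((280,210),r.camera_params(n))[0])
W=r.camera_params("wrist");M=R.from_quat(r.get_state()["eef_rot"]);print("wrist cam in tool",M.inv().apply(ray((280,210),W)[0]-r.get_state()["tool_pos"]),M.as_matrix())
print("rails top px->z0", plane((300,160),T,0),plane((300,90),T,0))
```

```text
start [0.5114 0.2387 0.1182] 1.2 mm
stop [0.4478 0.2286 0.1177] 0.5 mm
knob [ 0.4731 -0.0091  0.1666] 0.0 mm
lip [0.4406 0.1062 0.2482] 3.7 mm
hingeL [0.5644 0.2055 0.1668] 7.0 mm
hL,hR plane [0.567  0.2075 0.168 ] [0.5914 0.0555 0.168 ]
plane [0.5106 0.2385 0.125 ] [0.4469 0.2283 0.125 ] [ 0.4725 -0.0088  0.17  ]
dist 0.06444394919529337
stop->start yaw 0.15936471882107803
hinge yaw 0.15917034564527088 0.15396340505523987
base front [array([0.3937, 0.2522, 0.045 ]), array([ 0.455 , -0.1164,  0.045 ])] 0.16502486960752008 0.3736210074971661
scene cam [-0.4265  1.2725  0.7895]
top cam [0.222  0.1237 1.6052]
wrist cam in tool [ 0.0674  0.     -0.1772] [[ 0.8912  0.4537 -0.0008]
 [ 0.4537 -0.8912  0.0013]
 [-0.0001 -0.0016 -1.    ]]
rails top px->z0 [0.691  0.0823 0.    ] [0.9236 0.0863 0.    ]
```
Yaw ≈0.16. px=(cos.16, sin.16)=(0.987,0.159). py=(-0.159,0.987).

Measurements agree with the text: yaw is 0.16, the start/stop spacing is 64.4 mm, the hinge is about 150 mm wide, and the guard is open about 0.7 rad. The knob is within 1 mm of where the model predicts. First I'll lift and close the fingers, then work out the shift to a point above the guard.

Add to h.py:
```python
C=np.array([.509,.0818,0]);px=np.array([np.cos(.16),np.sin(.16),0]);py=np.array([-px[1],px[0],0])
def pol(a,b,z): return C+a*px+b*py+[0,0,z]
GOAL=R.from_matrix(np.c_[px,-py,[0,0,-1]])
def to(P):
    s=r.get_state();M=R.from_quat(s["eef_rot"])
    print("pos",s["tool_pos"].round(4),"d",M.inv().apply(np.array(P)-s["tool_pos"]).round(4),"rv",(M.inv()*GOAL).as_rotvec().round(4),"F",s["contact_force"].round(1),"t",s["clock"],"q",s["q"].round(2))
```

```bash
echo '[0, 0, 0, -0.05, 0, 0, 0.1, 0, 0, 0, -0.10, 0, 0, 0.2, 0, 0, 0, -0.13, 0, 0, 0.31, 0, 0, 0, -0.13, 0, 0, 0.31]' | python3 steer.py
python3 -c "
from h import *
to(pol(.017,.038,.33));print(pol(.017,.038,0))"
```

```text
clock: 0.5
tool_pos: [0.285, -0.5592, 0.3424]
eef_rot: [0.997, 0.079, 0.002, 0.004]
contact_force: [0.3, 0.8, 0.2]
opening: 0.662
finger_force: 0.0
pos [ 0.285  -0.5592  0.3424] d [ 0.3395 -0.6357  0.0077] rv [ 0.0091 -0.0034 -0.0012] F [0.3 0.8 0.2] t 0.5 q [ 1.09  0.56 -0.11  1.37  0.06  1.2  -0.44]
[0.51972877 0.12202305 0.        ]
```

```bash
echo '[0, 0.34, -0.636, 0, 0, 0, 0, 0, 0.34, -0.636, 0, 0, 0, 0, 0, 0.34, -0.636, 0, 0, 0, 0, 0, 0.34, -0.636, 0, 0, 0, 0, 0, 0.34, -0.636, 0, 0, 0, 0, 0, 0.34, -0.636, 0, 0, 0, 0, 0, 0.34, -0.636, 0, 0, 0, 0, 0, 0.34, -0.636, 0, 0, 0, 0, 0, 0.34, -0.636, 0, 0, 0, 0, 0, 0.34, -0.636, 0, 0, 0, 0]' | python3 steer.py
python3 -c "
from h import *
to(pol(.017,.038,.33))"
```

```text
clock: 1.5
tool_pos: [0.445, -0.0821, 0.3364]
eef_rot: [0.997, 0.081, -0.001, -0.0]
contact_force: [0.8, -0.4, 0.6]
opening: 0.008
finger_force: 0.0
pos [ 0.445  -0.0821  0.3364] d [ 0.1067 -0.1894  0.0063] rv [-0.0003  0.002   0.0018] F [ 0.8 -0.4  0.6] t 1.5 q [ 0.26  0.3  -0.25  1.86  0.09  0.99 -1.43]
```

```bash
echo '[0, 0.107, -0.189, 0.006, 0, 0, 0, 0, 0.107, -0.189, 0.006, 0, 0, 0, 0, 0.107, -0.189, 0.006, 0, 0, 0, 0, 0.107, -0.189, 0.006, 0, 0, 0, 0, 0.107, -0.189, 0.006, 0, 0, 0, 0, 0.107, -0.189, 0.006, 0, 0, 0, 0, 0.107, -0.189, 0.006, 0, 0, 0]' | python3 steer.py
python3 - <<'E'
from h import *
to(pol(.017,.038,.175))
im=r.snapshot("scene");cv2.imwrite("pics/s2.png",cv2.resize(im[90:270,200:380],None,fx=3.3,fy=3.3)[:,:,::-1])
E
```

```text
clock: 2.2
tool_pos: [0.5202, 0.1177, 0.3305]
eef_rot: [0.997, 0.08, -0.001, 0.001]
contact_force: [-0.2, 0.2, -1.2]
opening: 0.004
finger_force: 0.0
pos [0.5202 0.1177 0.3305] d [ 0.0006 -0.0046  0.1555] rv [ 0.0019  0.0025 -0.0001] F [-0.2  0.2 -1.2] t 2.2 q [-0.13  0.44 -0.29  1.66  0.14  1.07 -1.86]
```

View pics/s2.png

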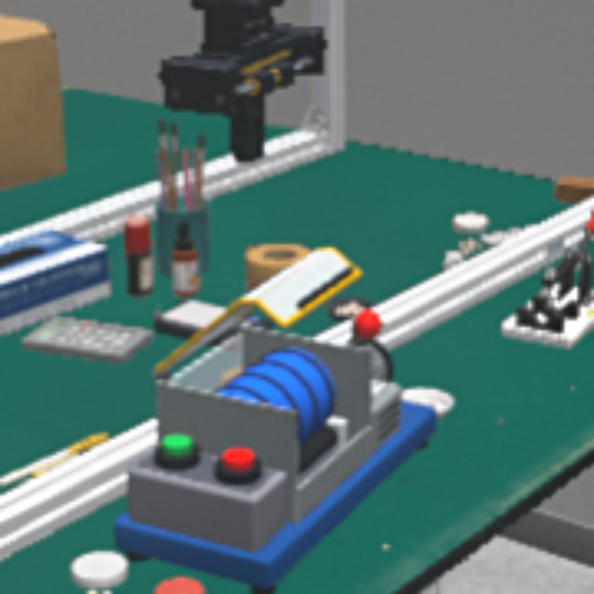

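The closed fingers, tip at about (247,158) in the crop, hang above the raised guard with nothing in between. I'll press straight down.

```bash
echo '[0, 0, -0.002, 0.04, 0, 0, 0, 0, 0, -0.004, 0.08, 0, 0, 0, 0, 0, -0.004, 0.095, 0, 0, 0, 0, 0, -0.004, 0.105, 0, 0, 0, 0, 0, -0.004, 0.115, 0, 0, 0, 0, 0, -0.004, 0.125, 0, 0, 0, 0, 0, -0.004, 0.135, 0, 0, 0, 0, 0, -0.004, 0.145, 0, 0, 0, 0, 0, -0.004, 0.15, 0, 0, 0, 0, 0, -0.004, 0.155, 0, 0, 0]' | python3 steer.py
python3 -c "
from h import *
to(pol(.017,.038,.17))"
```

```text
clock: 3.25
tool_pos: [0.5203, 0.1237, 0.1761]
eef_rot: [0.997, 0.08, 0.0, 0.0]
contact_force: [-1.0, 0.4, 2.5]
opening: 0.0
finger_force: 1.3
pos [0.5203 0.1237 0.1761] d [-0.0009  0.0016  0.0061] rv [ 0.0001 -0.0001  0.0011] F [-1.   0.4  2.5] t 3.25 q [-0.17  0.62 -0.24  1.87  0.23  0.68 -1.96]
```

```bash
for i in 1 2; do echo '[0, 0, 0, 0.002, 0, 0, 0, 0, 0, 0, 0.004, 0, 0, 0, 0, 0, 0, 0.004, 0, 0, 0]' | python3 steer.py | egrep 'tool_pos|contact'; done
```

```text
tool_pos: [0.5202, 0.1237, 0.1722]
contact_force: [-0.7, 0.3, 0.8]
tool_pos: [0.5204, 0.1236, 0.1682]
contact_force: [-0.1, 0.2, 0.8]
```

```bash
echo '[0, 0, 0, 0.003, 0, 0, 0, 0, 0, 0, 0.005, 0, 0, 0, 0, 0, 0, 0.005, 0, 0, 0]' | python3 steer.py | egrep 'tool_pos|contact'
python3 - <<'E'
from h import *
im=r.snapshot("scene");cv2.imwrite("pics/s3.png",cv2.resize(im[130:260,210:340],None,fx=4.5,fy=4.5)[:,:,::-1])
E
```

```text
tool_pos: [0.5201, 0.1236, 0.163]
contact_force: [-0.2, 0.4, 0.1]
```

View pics/s3.png

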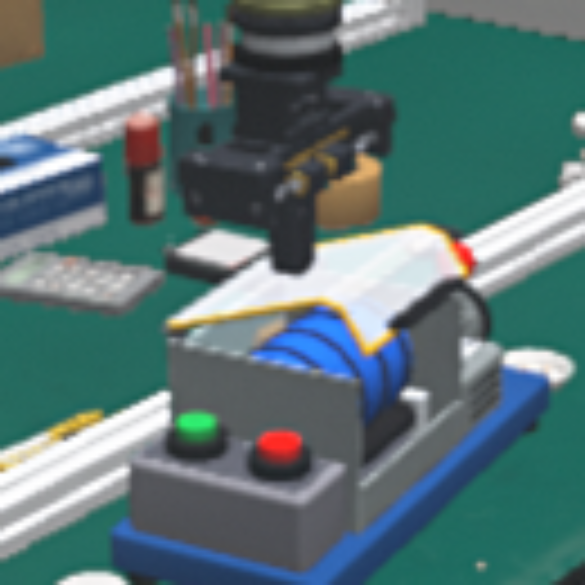

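The guard is partly down, still around 0.1–0.2 rad open, with the fingertip resting on it at crop (292,270). Force reads low, so I'll check the fingertip and lip positions against the calibration.

Run:
```python
from h import *
S=r.camera_params("scene");T=r.camera_params("top")
s=r.get_state();f=lambda P:((proj(np.array(P),S)-[210,130])*4.5).round(1)
print(s["tool_pos"],s["contact_force"],s["joint_torque"].round(1),s["opening"],s["finger_force"]); print("tcp crop",f(s["tool_pos"]), "z=.19",f(s["tool_pos"]+[0,0,.03]))
for g in(0,.1,.2,.3):
    a,z=.160,-.030; x=.077-(a*np.cos(g)+z*np.sin(g));zz=.168+z*np.cos(g)+a*np.sin(g)
    print(g,"lip",f(pol(x,.038,zz)), "hingeL",f(pol(.077,.113,.168)),"bendL",f(pol(.077-.128*np.cos(g),.113,.17+.128*np.sin(g))))
im=r.snapshot("top");cv2.imwrite("pics/t3.png",cv2.resize(im[150:270,215:375],None,fx=5,fy=5)[:,:,::-1])
```

```text
[0.52012421 0.12356476 0.16309623] [1.027019   0.92191642 0.32596807] [  0.  -46.3  -1.5 -11.6   0.   -0.1  -0. ] 0.0045162178583898985 0.20848362590186298
tcp crop [292.9 305.8] z=.19 [292.1 266.4]
0 lip [420.6 364.5] hingeL [165.7 320.6] bendL [327.  352.7]
0.1 lip [415.8 342.1] hingeL [165.7 320.6] bendL [325.9 334.9]
0.2 lip [408.9 319.1] hingeL [165.7 320.6] bendL [323.2 316.9]
0.3 lip [400.1 295.5] hingeL [165.7 320.6] bendL [318.7 298.8]
```

View pics/t3.png

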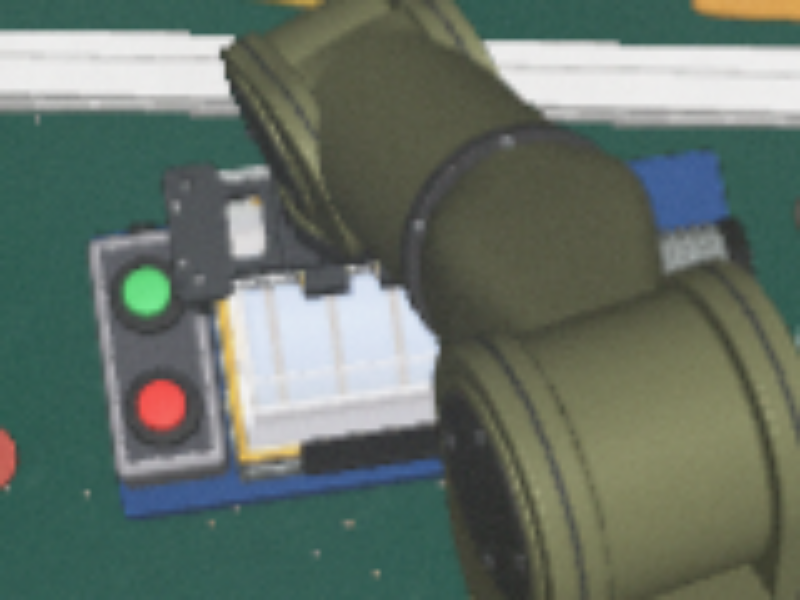

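The top view shows the gripper over the rear of the guard and the guard's lip near (370,450). The fingertip appears about 30 mm above the reported TCP, so I'll check whether the same offset showed in the earlier free-air picture.

Run:
```python
from h import *
S=r.camera_params("scene");T=r.camera_params("top")
print("s2 tip",(proj(np.array([.5202,.1177,.3305]),S)-[200,90])*3.3)
# guard lip centre from top (375,447)crop & bend left (245,395..) vs g
f=lambda P,c,o,k:((proj(np.array(P),c)-o)*k).round(1)
for g in(0,.1,.2,.3):
    for nm,a,z,y in(("lipL",.160,-.030,.083),("edgeL",.150,-.04,.113),("bendL",.128,.002,.113)):
        x=.077-(a*np.cos(g)+z*np.sin(g));zz=.168+z*np.cos(g)+a*np.sin(g)
        print(g,nm,"top",f(pol(x,y,zz),T,[215,150],5),"scene",f(pol(x,y,zz),S,[210,130],4.5))
im=r.snapshot("scene");cv2.imwrite("pics/s4.png",cv2.resize(im[165:225,240:320],None,fx=8,fy=8,interpolation=2)[:,:,::-1])
print(f(r.get_state()["tool_pos"],S,[240,165],8))
```

```text
s2 tip [248.43075924 187.97155678]
0 lipL top [298.6 464.3] scene [390.4 388.7]
0 edgeL top [242.5 456. ] scene [356.4 416. ]
0 bendL top [234.6 405.4] scene [327.  352.7]
0.1 lipL top [297.2 453.5] scene [385.4 366. ]
0.1 edgeL top [240.4 443.8] scene [350.  394.2]
0.1 bendL top [233.5 400.9] scene [326.2 335. ]
0.2 lipL top [295.5 439.6] scene [378.3 342.4]
0.2 edgeL top [238.  428.6] scene [341.7 371.4]
0.2 bendL top [232.2 394.1] scene [323.7 317.1]
0.3 lipL top [293.3 422.7] scene [369.2 318.4]
0.3 edgeL top [235.1 410.6] scene [331.5 348. ]
0.3 bendL top [230.6 384.9] scene [319.5 299.1]
[280.6 263.4]
```

View pics/s4.png

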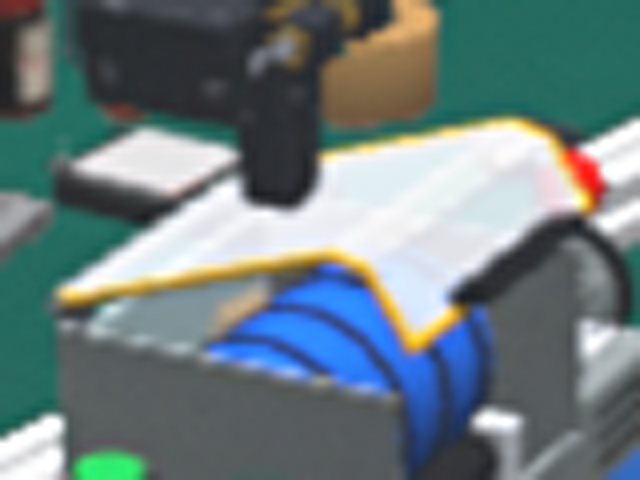

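The reported TCP projects about 26 mm below the visible closed fingertips in both the free-air picture and this one. The closed tips therefore really stand about 26 mm above tool_pos. The tip is on the guard, which is about 0.25 rad open, so I'll keep pressing until the force shows the stop.

```bash
echo '[0, 0, 0, 0.005, 0, 0, 0, 0, 0, 0, 0.010, 0, 0, 0, 0, 0, 0, 0.014, 0, 0, 0, 0, 0, 0, 0.014, 0, 0, 0]' | python3 steer.py | egrep 'tool_pos|contact'
for i in 1 2 3; do echo '[0, 0, 0, 0.002, 0, 0, 0, 0, 0, 0, 0.002, 0, 0, 0]' | python3 steer.py | egrep 'tool_pos|contact'; done
```

```text
tool_pos: [0.5199, 0.1235, 0.1486]
contact_force: [0.0, 0.3, -0.3]
tool_pos: [0.5204, 0.1236, 0.1471]
contact_force: [0.6, -0.3, -1.4]
tool_pos: [0.5204, 0.1236, 0.1453]
contact_force: [0.7, -0.3, 0.7]
tool_pos: [0.5203, 0.1236, 0.1433]
contact_force: [-0.2, 0.4, 0.9]
```

```bash
cat >> h.py <<'E'
def gpt(a,z,y,g): return pol(.077-(a*np.cos(g)-z*np.sin(g)),y,.168+z*np.cos(g)+a*np.sin(g))
def look(save=None):
    im=r.snapshot("scene");S=r.camera_params("scene")
    if save is not None: cv2.imwrite(save,im[:,:,::-1])
    b,m=blobs(im,"yellow",(245,160,330,225),1); ys,xs=np.nonzero(m); i=ys.argmax(); print("edgeL px",xs[i],ys[i],"n",len(ys))
    for g in(0,.05,.1,.2,.3,.4,.7): print(g,proj(gpt(.150,-.04,.113,g),S).round(1),proj(gpt(.128,.002,.113,g),S).round(1))
    print("tcp",proj(r.get_state()["tool_pos"],S).round(1))
    h=cv2.cvtColor(im,cv2.COLOR_RGB2HSV); print("finger col V around x=275:",[(y,int(h[y,275,2])) for y in range(178,212)])
E
python3 -c "
from h import *
im=cv2.imread('pics/scene0.png')[:,:,::-1].copy()
b,m=blobs(im,'yellow',(245,160,330,225),1); ys,xs=np.nonzero(m);print('start',[(x,y) for x,y in zip(xs,ys) if 283<x<292])
look('pics/s5.png')"
```

```text
start [(np.int64(291), np.int64(183)), (np.int64(290), np.int64(184)), (np.int64(291), np.int64(184)), (np.int64(289), np.int64(185)), (np.int64(290), np.int64(185)), (np.int64(291), np.int64(185)), (np.int64(284), np.int64(186)), (np.int64(288), np.int64(186)), (np.int64(289), np.int64(186)), (np.int64(290), np.int64(186)), (np.int64(284), np.int64(187)), (np.int64(285), np.int64(187)), (np.int64(286), np.int64(187)), (np.int64(287), np.int64(187)), (np.int64(288), np.int64(187)), (np.int64(285), np.int64(188)), (np.int64(286), np.int64(188)), (np.int64(287), np.int64(188))]
edgeL px 290 221 n 94
0 [289.2 222.5] [282.7 208.4]
0.05 [289.7 220.3] [282.6 206.4]
0.1 [290.1 218.1] [282.4 204.4]
0.2 [290.6 213.6] [281.7 200.4]
0.3 [290.6 208.8] [280.7 196.4]
0.4 [290.2 204. ] [279.3 192.4]
0.7 [286.1 189.3] [273.1 181.1]
tcp [275.1 203.6]
finger col V around x=275: [(178, 83), (179, 57), (180, 53), (181, 55), (182, 56), (183, 57), (184, 55), (185, 55), (186, 55), (187, 54), (188, 55), (189, 54), (190, 55), (191, 56), (192, 56), (193, 55), (194, 53), (195, 43), (196, 70), (197, 214), (198, 245), (199, 243), (200, 241), (201, 247), (202, 252), (203, 247), (204, 255), (205, 251), (206, 244), (207, 157), (208, 96), (209, 244), (210, 255), (211, 241)]
```

The guard has nearly shut, at about 0.03 rad. I'll continue in small steps.

```bash
for i in 1 2 3 4; do echo '[0, 0, 0, 0.001, 0, 0, 0, 0, 0, 0, 0.0015, 0, 0, 0]' | python3 steer.py | egrep 'tool_pos|contact|finger'; done; python3 -c "
from h import *
look('pics/s6.png'); s=r.get_state();print(s['contact_force'],s['moment'],s['joint_torque'])"
```

```text
tool_pos: [0.5203, 0.1236, 0.1419]
contact_force: [-0.9, 0.5, 2.6]
finger_force: 0.9
tool_pos: [0.5202, 0.1236, 0.1403]
contact_force: [-0.3, 0.0, 2.2]
finger_force: 1.0
tool_pos: [0.5202, 0.1236, 0.1392]
contact_force: [-2.9, -0.2, 9.7]
finger_force: 4.6
tool_pos: [0.5203, 0.1236, 0.139]
contact_force: [-6.5, -1.8, 20.8]
finger_force: 10.9
edgeL px 290 223 n 77
0 [289.2 222.5] [282.7 208.4]
0.05 [289.7 220.3] [282.6 206.4]
0.1 [290.1 218.1] [282.4 204.4]
0.2 [290.6 213.6] [281.7 200.4]
0.3 [290.6 208.8] [280.7 196.4]
0.4 [290.2 204. ] [279.3 192.4]
0.7 [286.1 189.3] [273.1 181.1]
tcp [275.2 204.9]
finger col V around x=275: [(178, 115), (179, 88), (180, 63), (181, 51), (182, 53), (183, 54), (184, 54), (185, 53), (186, 54), (187, 54), (188, 54), (189, 55), (190, 53), (191, 54), (192, 56), (193, 55), (194, 55), (195, 54), (196, 44), (197, 62), (198, 188), (199, 243), (200, 243), (201, 247), (202, 252), (203, 246), (204, 253), (205, 255), (206, 255), (207, 246), (208, 233), (209, 181), (210, 255), (211, 242)]
[-4.31671423 -1.21471912 15.87946485] [-0.29258532  1.02347158  0.01151625] [-7.77121796e-02 -3.89720857e+01 -9.37082246e-01 -1.06704131e+01
  2.86602862e-01 -1.65132120e+00 -1.69131799e-03]
```

The guard is hard against its stop: force rose to 21 N with no further travel, and its edge sits at the shut pixel. Tool z of 0.139 corresponds to the tip at 0.170. Next I'll lift off and go in front of the knob.

```bash
echo '[0, 0, 0, -0.04, 0, 0, 0, 0, 0, 0, -0.08, 0, 0, 0, 0, 0, 0, -0.1, 0, 0, 0, 0, 0, 0, -0.1, 0, 0, 0]' | python3 steer.py | egrep 'tool_pos|contact'
python3 -c "
from h import *
print(pol(-.1,-.083,.245)); to(pol(-.1,-.083,.245)); look()" | head -3
```

```text
tool_pos: [0.5226, 0.1244, 0.2403]
contact_force: [0.6, 0.2, -0.7]
[ 0.42350068 -0.01607169  0.245     ]
pos [0.5226 0.1244 0.2403] d [-0.1203  0.1228 -0.0057] rv [-0.001  -0.0071  0.0005] F [ 0.6  0.2 -0.7] t 6.6 q [-0.15  0.53 -0.27  1.79  0.19  0.83 -1.92]
edgeL px 290 223 n 79
```

Guard stays shut with the tool away.

```bash
echo '[0, -0.12, 0.123, 0, 0, 0, 0, 0, -0.12, 0.123, 0, 0, 0, 0, 0, -0.12, 0.123, 0, 0, 0, 0, 0, -0.12, 0.123, 0, 0, 0, 0, 0, -0.12, 0.123, 0, 0, 0, 0, 0, -0.12, 0.123, 0.03, 0, 0, 0, 0, -0.12, 0.123, 0.06, 0, 0, 0, 0, -0.12, 0.123, 0.06, 0, 0, 0]' | python3 steer.py | egrep 'tool_pos|contact'
python3 - <<'E'
from h import *
to(pol(-.1,-.083,.134))
im=r.snapshot("scene");cv2.imwrite("pics/s7.png",cv2.resize(im[130:240,240:360],None,fx=5,fy=5)[:,:,::-1])
S=r.camera_params("scene");print(blobs(im,"red",(295,160,330,215))[0], ((proj(r.get_state()["tool_pos"]+[0,0,.031],S)-[240,130])*5))
E
```

```text
tool_pos: [0.4196, -0.016, 0.1744]
contact_force: [-0.4, -0.1, -0.7]
pos [ 0.4196 -0.016   0.1744] d [0.0041 0.0008 0.0404] rv [-0.0016  0.0069  0.0029] F [-0.4 -0.1 -0.7] t 7.45 q [ 0.09  0.5  -0.25  2.18  0.25  0.49 -1.75]
[(array([311. , 187.5]), array([308, 184,   7,   8,  42], dtype=int32))] [429.43192927 245.81182566]
```

View pics/s7.png

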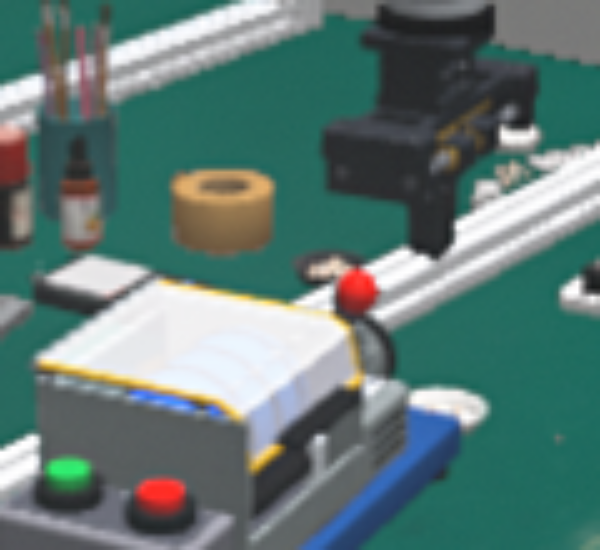

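The tip at (432,250) is just in front of the knob at (357,290), the guard is shut, and the predicted tip pixel matches. I'll go down and push, following the knob's arc.

```bash
echo '[0, 0, 0, 0.02, 0, 0, 0, 0, 0.004, 0, 0.04, 0, 0, 0, 0, 0.004, 0, 0.041, 0, 0, 0]' | python3 steer.py | egrep 'tool_pos|contact'
echo '[0, 0.015, 0, 0, 0, 0, 0, 0, 0.03, 0, 0, 0, 0, 0, 0, 0.04, 0, -0.002, 0, 0, 0, 0, 0.05, 0, -0.004, 0, 0, 0, 0, 0.06, 0, -0.006, 0, 0, 0, 0, 0.07, 0, -0.008, 0, 0, 0]' | python3 steer.py| egrep 'tool_pos|contact'
python3 - <<'E'
from h import *
to(pol(.0265,-.083,.133))
im=r.snapshot("scene");print(blobs(im,"red",(285,160,330,215))[0]);S=r.camera_params("scene")
for g in(0,.2,.4,.6,.8): print(g,proj(pol(.13*np.sin(g-.4),-.083,.05+.13*np.cos(g-.4)),S).round(1))
E
```

```text
tool_pos: [0.426, -0.0155, 0.1358]
contact_force: [-0.5, -0.3, -0.5]
tool_pos: [0.4946, -0.0049, 0.1459]
contact_force: [-1.1, 0.7, 0.2]
pos [ 0.4946 -0.0049  0.1459] d [ 0.0545 -0.0002  0.0129] rv [0.0001 0.0001 0.0012] F [-1.1  0.7  0.2] t 8.4 q [ 0.06  0.62 -0.23  2.01  0.26  0.53 -1.76]
[(array([298.1, 182. ]), array([296, 179,   5,   7,  33], dtype=int32))]
0 [311.4 187. ]
0.2 [304.7 183.6]
0.4 [297.8 181.6]
0.6 [291.  181.1]
0.8 [284.6 182. ]
```

The knob is in the first notch. I'll carry on to the second stop.

```bash
echo '[0, 0.01, 0, 0, 0, 0, 0, 0, 0.02, 0, 0.001, 0, 0, 0, 0, 0.03, 0, 0.003, 0, 0, 0, 0, 0.04, 0, 0.006, 0, 0, 0, 0, 0.048, 0, 0.009, 0, 0, 0, 0, 0.053, 0, 0.011, 0, 0, 0, 0, 0.053, 0, 0.011, 0, 0, 0]' | python3 steer.py| egrep 'tool_pos|contact'
echo '[0, 0.002, 0, 0, 0, 0, 0, 0, 0.002, 0, 0, 0, 0, 0]' | python3 steer.py| egrep 'tool_pos|contact'
python3 - <<'E'
from h import *
to(pol(.0265,-.083,.133))
im=r.snapshot("scene");print(blobs(im,"red",(275,160,330,215))[0])
E
```

```text
tool_pos: [0.5479, 0.0037, 0.1331]
contact_force: [0.0, 0.7, -0.5]
tool_pos: [0.5487, 0.0036, 0.1334]
contact_force: [-1.2, -0.5, -0.3]
pos [0.5487 0.0036 0.1334] d [-0.0003 -0.0005  0.0004] rv [0.0001 0.0003 0.0008] F [-1.2 -0.5 -0.3] t 9.35 q [ 0.05  0.7  -0.23  1.87  0.26  0.6  -1.75]
[(array([283.7, 181.9]), array([281, 179,   6,   8,  36], dtype=int32))]
```

```bash
for i in 1 2 3; do echo '[0, 0.001, 0, 0, 0, 0, 0, 0, 0.002, 0, 0, 0, 0, 0]' | python3 steer.py| egrep 'tool_pos|contact';done
```

```text
tool_pos: [0.549, 0.0036, 0.1333]
contact_force: [-6.7, -0.3, 3.7]
tool_pos: [0.549, 0.0036, 0.1331]
contact_force: [-10.0, -1.3, 7.6]
tool_pos: [0.549, 0.0036, 0.1331]
contact_force: [-12.7, -4.3, 11.8]
```

The lever is against the second stop: 13 N with no further travel. I'll back off, lift, and turn the gripper a quarter turn so its long body clears the guard when pressing start.

```bash
echo '[0, -0.02, 0, 0, 0, 0, 0, 0, -0.035, 0, 0, 0, 0, 0, 0, -0.04, 0, -0.04, 0, 0, 0, 0, -0.04, 0, -0.08, 0, 0, -0.1, 0, -0.04, 0, -0.1, 0, 0, -0.2, 0, -0.04, 0, -0.1, 0, 0, -0.35, 0, -0.04, 0, -0.1, 0, 0, -0.5, 0, -0.04, 0, -0.1, 0, 0, -0.65, 0, -0.04, 0, -0.1, 0, 0, -0.78, 0, -0.04, 0, -0.1, 0, 0, -0.78]' | python3 steer.py| egrep 'tool_pos|contact'
cat >> h.py <<'E'
GOAL=GOAL*R.from_rotvec([0,0,-np.pi/2])
E
python3 - <<'E'
from h import *
to(pol(.027,.160,.235)); print(pol(.027,.155,0))
im=r.snapshot("scene");print(blobs(im,"red",(275,160,330,215))[0])
E
```

```text
tool_pos: [0.5161, -0.0018, 0.2337]
contact_force: [-0.1, 0.1, 0.3]
pos [ 0.5161 -0.0018  0.2337] d [ 0.1951 -0.1497 -0.0012] rv [ 0.0016 -0.0012 -0.79  ] F [-0.1  0.1  0.3] t 11.0 q [ 0.24  0.55 -0.52  1.85  0.35  0.84 -1.08]
[0.51096081 0.23912182 0.        ]
[(array([284.2, 182.2]), array([281, 179,   8,   8,  46], dtype=int32))]
```

```bash
echo '[0, 0.195, -0.15, 0, 0, 0, -0.15, 0, 0.195, -0.15, 0, 0, 0, -0.3, 0, 0.195, -0.15, 0, 0, 0, -0.45, 0, 0.195, -0.15, 0, 0, 0, -0.6, 0, 0.195, -0.15, 0, 0, 0, -0.75, 0, 0.195, -0.15, 0, 0, 0, -0.79, 0, 0.195, -0.15, 0, 0, 0, -0.79, 0, 0.195, -0.15, 0, 0, 0, -0.79, 0, 0.195, -0.15, 0, 0, 0, -0.79]' | python3 steer.py| egrep 'tool_pos|contact'
python3 - <<'E'
from h import *
to(pol(.027,.160,.115))
S=r.camera_params("scene");print("tip",proj(r.get_state()["tool_pos"]+[0,0,.031],S))
im=r.snapshot("scene");print(blobs(im,"green",(240,200,265,240))[0],blobs(im,"red",(262,215,285,240))[0])
cv2.imwrite("pics/s8.png",cv2.resize(im[130:250,220:340],None,fx=5,fy=5)[:,:,::-1])
E
```

```text
tool_pos: [0.5096, 0.2425, 0.2333]
contact_force: [-0.9, 0.0, -0.3]
pos [0.5096 0.2425 0.2333] d [0.0016 0.0008 0.1183] rv [ 0.0002  0.0014 -0.0041] F [-0.9  0.  -0.3] t 11.95 q [-0.11  0.65 -0.71  1.7   0.5   0.98 -0.86]
tip [251.64623061 179.58484441]
[(array([253.1, 223.6]), array([250, 222,   8,   4,  27], dtype=int32))] [(array([271.8, 228.6]), array([268, 226,   9,   6,  47], dtype=int32))]
```

View pics/s8.png

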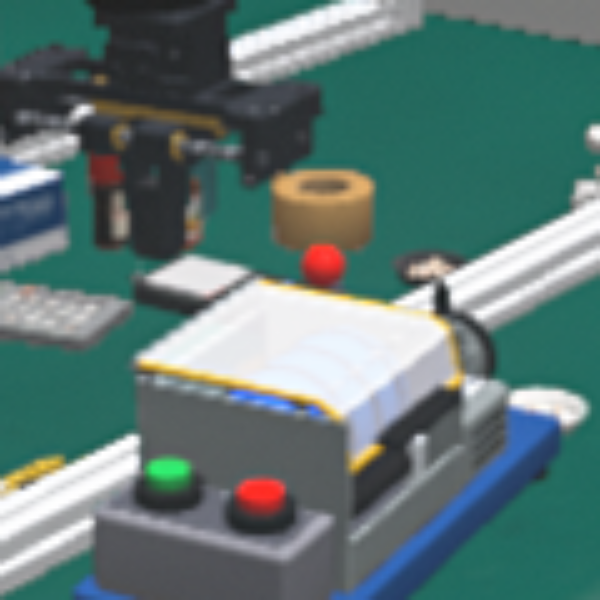

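The fingers hang over the green button, the guard is shut and the lever is at the second stop. I'll go down.

```bash
echo '[0, 0.001, 0, 0.04, 0, 0, 0, 0, 0.002, 0, 0.08, 0, 0, 0, 0, 0.002, 0, 0.11, 0, 0, 0, 0, 0.002, 0, 0.128, 0, 0, 0, 0, 0.002, 0, 0.132, 0, 0, 0, 0, 0.002, 0, 0.132, 0, 0, 0]' | python3 steer.py| egrep 'tool_pos|contact'
for i in 1 2 3; do echo '[0, 0, 0, 0.002, 0, 0, 0, 0, 0, 0, 0.003, 0, 0, 0, 0, 0, 0, 0.003, 0, 0, 0]' | python3 steer.py| egrep 'tool_pos|contact';done
```

```text
tool_pos: [0.5089, 0.2455, 0.1014]
contact_force: [-0.3, -0.3, 0.7]
tool_pos: [0.5092, 0.2463, 0.0991]
contact_force: [0.1, -0.1, 0.5]
tool_pos: [0.5086, 0.246, 0.0953]
contact_force: [-0.3, -0.6, 0.2]
tool_pos: [0.5088, 0.2462, 0.0925]
contact_force: [-0.6, -1.3, 2.9]
```

```bash
for i in 1 2 3 4; do echo '[0, 0, 0, 0.001, 0, 0, 0, 0, 0, 0, 0.002, 0, 0, 0, 0, 0, 0, 0.002, 0, 0, 0]' | python3 steer.py| egrep 'tool_pos|contact';done
```

```text
tool_pos: [0.5089, 0.2463, 0.0905]
contact_force: [-0.2, -0.6, 3.7]
tool_pos: [0.5088, 0.2463, 0.0884]
contact_force: [0.4, -0.5, 4.2]
tool_pos: [0.5089, 0.2463, 0.088]
contact_force: [-3.6, -2.4, 16.0]
tool_pos: [0.5089, 0.2464, 0.0877]
contact_force: [-5.9, -5.4, 31.0]
```

The button bottomed out at 0.088, after 6 mm of travel. I'll release it and check.

```bash
echo '[0, 0, 0, -0.04, 0, 0, 0, 0, 0, 0, -0.09, 0, 0, 0, 0, 0, 0, -0.14, 0, 0, 0, 0, 0, 0, -0.16, 0, 0, 0, 0, 0, 0, -0.16, 0, 0, 0, 0, 0, 0, -0.16, 0, 0, 0]' | python3 steer.py| egrep 'clock|tool_pos|contact'
python3 - <<'E'
from h import *
im=r.snapshot("scene")
for c,roi in(("green",(240,200,265,240)),("red",(262,160,330,240)),("yellow",(245,160,330,225))):
    b,m=blobs(im,c,roi); print(c,[list(x[0]) for x in b], np.nonzero(m)[0].max())
E
python3 - <<'E'
import cv2,numpy as np
from plant import r
a=r.snapshot("top");b=cv2.imread("pics/top0.png")[:,:,::-1]
d=np.abs(a.astype(int)-b).max(2)
for n,(x,y) in dict(jarw=(205,215),jarr=(210,241),dish=(385,217),dropper=(381,189),wood=(156,202),tweez=(162,243)).items(): print(n,(d[y-14:y+14,x-14:x+14]>40).sum())
E
```

```text
clock: 15.3
tool_pos: [0.5084, 0.2453, 0.2436]
contact_force: [0.4, 0.2, -1.1]
green [[np.float64(253.1), np.float64(223.6)]] 225
red [[np.float64(284.1), np.float64(182.0)], [np.float64(271.8), np.float64(228.5)]] 231
yellow [[np.float64(259.0), np.float64(204.8)], [np.float64(282.5), np.float64(210.5)], [np.float64(292.8), np.float64(221.1)]] 223
jarw 0
jarr 0
dish 509
dropper 18
wood 0
tweez 0
```

Guard, lever and buttons read as wanted. The dish pixels differ from the first picture, most likely because the arm covers that spot, since the tool was never low near it. I'll hand the job in.

```bash
python3 -c "
from plant import r
print(r.finish_job())"
```

```text
the job is handed in; nothing more can be done
None
```

The job is handed in at about 15 s: guard pushed shut, lever against the second stop, then start pressed fully (6 mm) and released with the stop button untouched. I did not confirm that the drum is turning, and the dish and dropper could not be cleanly checked in the last picture, though the tool never went low near them.

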